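Make up two workshop kits

ROBOT

A 7-joint arm with a two-finger parallel gripper is mounted at the origin on a cart in front of the work surface, level with it; the furniture and walls round the work are solid. World frame = base frame: x ahead of the robot, y to its left, z up, the work surface at z = 0. Lengths are in mm, angles in rad, forces in N, time in s.
With the tool pointing down it reaches from about 350 to 900 mm from the base axis. Payload 7.2 kg.
Tool frame: the origin (TCP) lies at the centre of the arm's flange, where the gripper is bolted on; the fingertips stand 173 mm ahead of it and the grasp point (between the pads) lies 155 mm ahead of it; z points along the fingers, y is the line along which they close (so a half turn about z gives the same grasp; the last joint's range is limited). The gripper opens to 85 mm and grips with 20 to 120 N. Pads are 22 mm wide; open, the fingers measure 114 mm over their backs; the gripper's body (76 mm by 85 mm) begins 54 mm behind the grasp point. The pads swing forward as they close: fully open they stand 13 mm farther back than shut.
Start: joints at [-0.068, 0.411, -0.013, 1.596, 0.006, 1.134, -0.082], TCP at [624.998, -0.012, 404.697] pointing down, gripper open.
Joint ranges: [-2.95, 2.95], [-0.29, 1.99], [-1.47, 1.44], [0.14, 2.54], [-1.03, 4.17], [0.13, 1.85], [-2.86, 2.86]. Speed limits (rad/s): [2.39, 2.39, 3.01, 3.01, 3.14, 3.14, 3.14].

INTERFACE

Orientations are given as a rotation vector (axis times angle).
In Python, from rig import ctrl gives the robot as it stands.
- The arm moves only by the tool jog_arm, never from a script. Its argument "targets" is a list of rows, each an object with "linear": the shift along the tool's x, y, z each as a share of 5 cm, from -1 to 1, a list of three; "rotation": the turn, a rotation vector about the tool's x, y, z each as a share of 2 rad, from -1 to 1, a list of three; "grip": the opening, from -1 (shut) to 1 (fully open), so that 0 is half open. A call has 1 to 12 rows; each row shifts and turns the commanded pose from where the row before left it, along the tool's axes as they then stand; what a row does not reach is not made up. A row lasts 1/10 s, in which the tool goes at most 50 mm and 8.59 degrees, less where a joint would pass 70% of its speed; a pose out of reach is approached as far as the arm can. A call with a number of a shift or a turn outside -1 to 1 is refused whole. A call with a gripper value outside its range is refused whole. The fingers move at their own pace and stop on an object; "force" is the grip in N (left out, the last holds). Time passes only in rows, so rows that do not move let the fingers close. It gives the time, the measured TCP pose, the force, the opening and the grip force at its end, in the units of the state.
- ctrl.observe(): the state, without advancing time (a new reading comes with each control period).
- ctrl.snapshot(name): name is "scene" or "side" or "wrist"; returns (picture, depth): 384x512x3 uint8, red, green, blue; 384x512 float32, mm along the optical axis (not along the pixel's ray), 0 where there is no reading.
- ctrl.camera_info(name): a dict with "intrinsics" (3x3 intrinsics, pixels), "world_from_camera" (4x4, takes a point from camera to world coordinates). Camera axes: x right, y down, z forward; pixel columns grow to the right and rows downward; lengths in mm; the calibration is good to about 2 mm. A picture is of the moment at which its call begins: read the wrist's pose just before it. camera_info takes no time and is no camera call; for the wrist camera it gives the pose at the moment of the call.
- ctrl.sign_off(): hands the job in; it is judged then, once.
The state is a dict: "time": time; "joint_positions": joint angles; "joint_velocities": joint speeds; "effort": joint torques, N m; "tcp_pos": TCP position; "tcp_rot": TCP orientation; "ft_force": force on the tool from outside, world axes, zero at the start; "wrist_torque": the same for the moment, N m; "opening": finger opening in mm; "grasp_force": force on a finger pad.
Only numpy, scipy, OpenCV 4.12 (cv2) and the standard library are available. Lean on these libraries where they do the work, as an engineer would, in place of code of your own. Each camera call takes 0.05 s, during which the arm holds its last target. There are 200 camera calls.

TASK

Make up two kits for the glaze class from the stock on the table. In the tray with two places goes the glaze-testing kit: one paint jar standing in the round seat and the test tile lying in the middle of the rectangular bay. In the tray with three places goes the painting kit: the other jar standing in the round seat, the eraser lying in the middle of the small bay and the brush rest lying right way up in the middle of the long bay, along its length; leave the cream cup and the square dish where they are.

Things in the scene. Friction and masses are not known exactly. Their poses are not given: they have to be found in the camera images.
- tray_two: Fixed dark-wood tray with pale lips and TWO places, 116 (x) by 206 (y) mm, 4 mm thick; lips 4 mm wide, tops 10 mm above the table. Origin: centre of its underside; z up. Round seat (ring lip, 68 mm inner diameter) centred at x = 0, y = -56 mm; rectangular bay, inside 100 (x) by 104 (y) mm, centred at x = 0, y = +45 mm.
- tray_three: Fixed dark-wood tray with pale lips and THREE places, 176 by 176 mm, 4 mm thick; lips 4 mm wide, tops 10 mm above the table. Origin: centre of its underside; z up. Round seat (ring lip, 68 mm inner diameter) centred at x = -44, y = -44 mm; small bay, inside 74 (x) by 76 (y) mm, centred at x = +45, y = -44 mm; long bay, inside 160 (x) by 76 (y) mm, centred at x = 0, y = +44 mm.
- jar_a_center (a point): A small round paint jar with a pale grey-white lid, one of two identical jars, standing upright: 45 mm across the body (49 mm over the lid), 56 mm tall, best held round the body at half height. This point is its centre, 28 mm above its underside; z is its upright axis.
- jar_c_center (a point): A small round paint jar with a pale grey-white lid, one of two identical jars, standing upright: 45 mm across the body (49 mm over the lid), 56 mm tall, best held round the body at half height. This point is its centre, 28 mm above its underside; z is its upright axis.
- tile_center (a point): A flat rectangular cream-coloured glaze test tile lying on the table, 68 mm (its x) by 45 mm (its y), 10 mm thick. This point is its centre, 5 mm above its underside.
- eraser_center (a point): A small eraser block in a card sleeve lying on the table, 22 mm (its x) by 45 mm (its y), 12 mm high. This point is its centre, 6 mm above its underside.
- rest_center (a point): A white porcelain brush rest lying on the table, a narrow wavy bar with three humps, 22 mm wide (its x), 103 mm long (its y), 17 mm high at the humps, one of which is in the middle. This point is its centre, 8.5 mm above its underside.
- cup: A round unglazed cream cup, 68 mm across and 60 mm tall, open at the top, a bystander on the dark mat behind the stock. Origin: centre of its underside.
- dish: A square white porcelain paint dish, 85 mm by 85 mm and 25 mm tall, a bystander between the robot and the stock. Origin: centre of its underside.

How it is judged:
By the outcome, as a careful person would: the job done as asked, in the order asked, and still so for the second after the job is handed in, with the robot touching nothing.
It also fails if it takes over 125 s, if anything falls off the work surface, if the arm or the gripper's body presses on something with over 40 N, if the wrist force passes 120 N, or if a joint passes its speed limit or range.

## Working session

There is one attempt and no reset: what is moved stays moved. The work goes in short steps, Python scripts to look and compute and a tool call to move; the robot and the scene stay as the last step left them, time stands still between calls to the robot, and variables do not carry over. Pictures are saved under pics/ and viewed, at most 14 in all, crops included, and the job is handed in when it is done.

Besides the shell and the picture viewer there is one more tool, called in YAML: its name, and indented under it one key for each argument. jog_arm: Moves the arm, as the interface text tells. Its arguments: {"type":"object","properties":{"targets":{"type":"array"},"force":{"type":"number"}},"required":["targets"]}

```bash
mkdir -p pics; ls
cat > h.py <<'E'
import numpy as np, cv2
from rig import ctrl
def snap(n,f=None):
    ci=ctrl.camera_info(n); p,d=ctrl.snapshot(n)
    if f: cv2.imwrite(f'pics/{f}.png',cv2.cvtColor(p,cv2.COLOR_RGB2BGR))
    np.savez(f'{n}.npz',p=p,d=d,K=ci["intrinsics"],T=ci["world_from_camera"])
    return p,d,np.array(ci["intrinsics"]),np.array(ci["world_from_camera"])
def cloud(d,K,T):
    v,u=np.indices(d.shape); 
    P=np.stack([(u-K[0,2])/K[0,0]*d,(v-K[1,2])/K[1,1]*d,d],-1)
    return P@T[:3,:3].T+T[:3,3]
E
python3 - <<'E'
from h import *
for n in ["scene","wrist"]:
    p,d,K,T=snap(n,n+"0"); print(n,K.round(1).tolist(),T.round(2).tolist())
s=ctrl.observe();print(s)
E
```

```text
pics
scene [[384.2, 0.0, 254.8], [0.0, 384.2, 193.9], [0.0, 0.0, 1.0]] [[0.88, -0.22, 0.42, 121.24], [-0.48, -0.37, 0.8, -860.84], [-0.02, -0.9, -0.43, 519.72], [0.0, 0.0, 0.0, 1.0]]
wrist [[268.3, 0.0, 255.8], [0.0, 268.3, 197.5], [0.0, 0.0, 1.0]] [[1.0, 0.0, -0.0, 625.68], [0.0, -0.95, -0.32, 84.37], [-0.0, 0.32, -0.95, 373.39], [0.0, 0.0, 0.0, 1.0]]
{'time': 0.1, 'joint_positions': array([-0.06823091,  0.41183311, -0.01270435,  1.59696173,  0.00563453,
        1.13429659, -0.08219301]), 'joint_velocities': array([ 0.00039413, -0.00252749,  0.00048244, -0.00239649,  0.0002521 ,
       -0.00100781, -0.00096241]), 'effort': array([ 4.07594271e-03, -6.01830769e+01,  6.85093571e-01, -3.00088871e+01,
        1.40752629e-02,  6.54632138e-03,  2.04316666e-05]), 'tcp_pos': array([ 6.24806971e+02, -1.02976860e-02,  4.03928241e+02]), 'tcp_rot': array([-2.22070410e+00, -2.22085892e+00,  1.77026955e-03]), 'ft_force': array([-0.42629084,  0.46647328, -0.62574955]), 'wrist_torque': array([-0.00713729, -0.03287221, -0.05149388]), 'grasp_force': 0.0, 'opening': 84.8985984235562}
```

View pics/scene0.png

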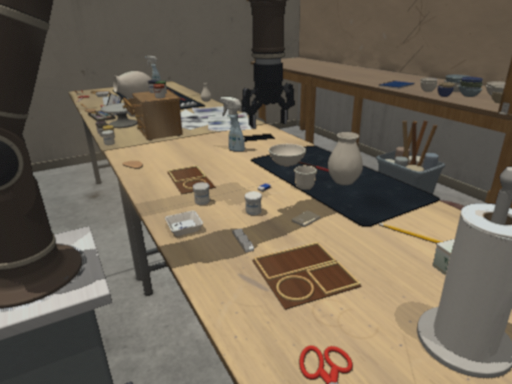

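View pics/wrist0.png

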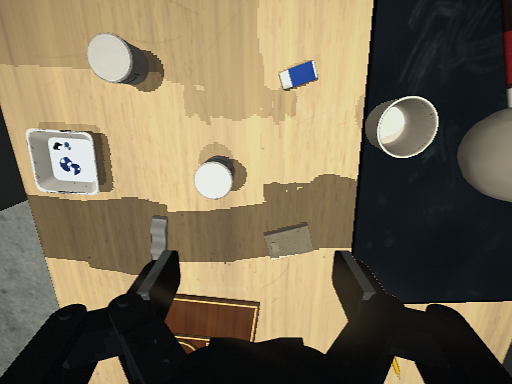

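```bash
cat >> h.py <<'E'
def ortho(p,K,T,z=10,x0=300,x1=900,y0=-350,y1=450,s=1.0):
    # px col = (y1-y)*s, row=(x1-x)*s
    r,c=np.indices((int((x1-x0)*s),int((y1-y0)*s)))
    W=np.stack([x1-r/s,y1-c/s,np.full(r.shape,z,float)],-1)
    C=(W-T[:3,3])@T[:3,:3]; 
    return cv2.remap(p,(C[...,0]/C[...,2]*K[0,0]+K[0,2]).astype(np.float32),(C[...,1]/C[...,2]*K[1,1]+K[1,2]).astype(np.float32),cv2.INTER_LINEAR)
def load(n):
    f=np.load(n+'.npz'); return f['p'],f['d'],f['K'],f['T']
def blobs(P,d,zmin,zmax,amin=30,lim=(350,900,-350,400)):
    m=(d>0)&(P[...,2]>zmin)&(P[...,2]<zmax)&(P[...,0]>lim[0])&(P[...,0]<lim[1])&(P[...,1]>lim[2])&(P[...,1]<lim[3])
    n,L,st,ce=cv2.connectedComponentsWithStats(m.astype(np.uint8))
    for i in range(1,n):
        if st[i,4]<amin: continue
        Q=P[L==i]; r=cv2.minAreaRect(Q[:,:2].astype(np.float32))
        print('px',ce[i].round(),'n',st[i,4],'rect c',np.round(r[0],1),'size',np.round(r[1],1),'ang',round(r[2],1),'z med/max',Q[:,2].round(1).max(),round(float(np.median(Q[:,2])),1))
E
python3 - <<'E'
from h import *
p,d,K,T=load('scene'); cv2.imwrite('pics/o1.png',cv2.cvtColor(ortho(p,K,T),cv2.COLOR_RGB2BGR))
P=cloud(d,K,T)
h=cv2.cvtColor(p,cv2.COLOR_RGB2HSV)
print('scene');blobs(P,d,5,80)
p,d,K,T=load('wrist');P=cloud(d,K,T);print('table z',np.median(P[300//2:170,100:300,2]));print('wrist');blobs(P,d,5,80)
E
```

```text
scene
px [293. 164.] n 942 rect c [837.4 201.2] size [361.6 116.6] ang 81.0 z med/max 65.6 42.2
px [337. 171.] n 307 rect c [886.2  23.6] size [27.1 85.6] ang 8.7 z med/max 79.8 55.7
px [197. 188.] n 458 rect c [493.3 253.4] size [294.5 112.8] ang 88.5 z med/max 57.2 23.9
px [263. 186.] n 59 rect c [674.5 119.7] size [45.4 24.6] ang 15.8 z med/max 13.4 11.2
px [253. 202.] n 348 rect c [568.3  -4.5] size [44.3 47.6] ang 2.0 z med/max 57.7 38.6
px [188. 220.] n 364 rect c [380.9  13.2] size [88.6 61.1] ang 89.6 z med/max 26.9 16.0
px [305. 217.] n 225 rect c [ 671.7 -113.9] size [69.7 46.1] ang 15.5 z med/max 11.6 8.6
px [404. 230.] n 108 rect c [ 845.7 -293.9] size [ 11.4 122. ] ang 24.0 z med/max 10.0 7.0
px [243. 239.] n 227 rect c [ 473.8 -126. ] size [97.6 24.2] ang 83.6 z med/max 19.2 11.2
px [299. 265.] n 704 rect c [ 533.9 -287.2] size [139.6 173.7] ang 84.8 z med/max 11.4 8.5
table z 0.46258852241464865
wrist
px [372.  39.] n 168 rect c [764.8 158. ] size [ 5.  77.7] ang 2.4 z med/max 7.9 6.1
px [116.  60.] n 2392 rect c [468.7 131.9] size [47.  48.3] ang 89.8 z med/max 59.1 5
[... 195 characters left out ...]
] n 2195 rect c [886.9  31.1] size [91.  26.1] ang 90.0 z med/max 80.0 64.1
px [ 76. 163.] n 1895 rect c [380.9  12.3] size [85.2 65.8] ang 86.7 z med/max 27.9 10.6
px [214. 177.] n 1367 rect c [572.   -2.7] size [47.4 47.5] ang 41.6 z med/max 58.5 56.2
px [356. 211.] n 102 rect c [772.9 -63.8] size [ 5.9 85. ] ang 1.4 z med/max 8.9 6.1
px [158. 237.] n 625 rect c [ 476.8 -108.4] size [72.  22.7] ang 83.3 z med/max 19.6 12.4
px [288. 242.] n 1212 rect c [ 674.4 -113.9] size [67.8 45.9] ang 14.8 z med/max 11.8 9.6
px [223. 309.] n 666 rect c [ 555.  -261.4] size [ 83.1 142.1] ang 83.2 z med/max 13.0 7.6
px [194. 330.] n 834 rect c [ 521.5 -289.1] size [ 95.2 115.1] ang 80.8 z med/max 13.0 5.6
```

View pics/o1.png

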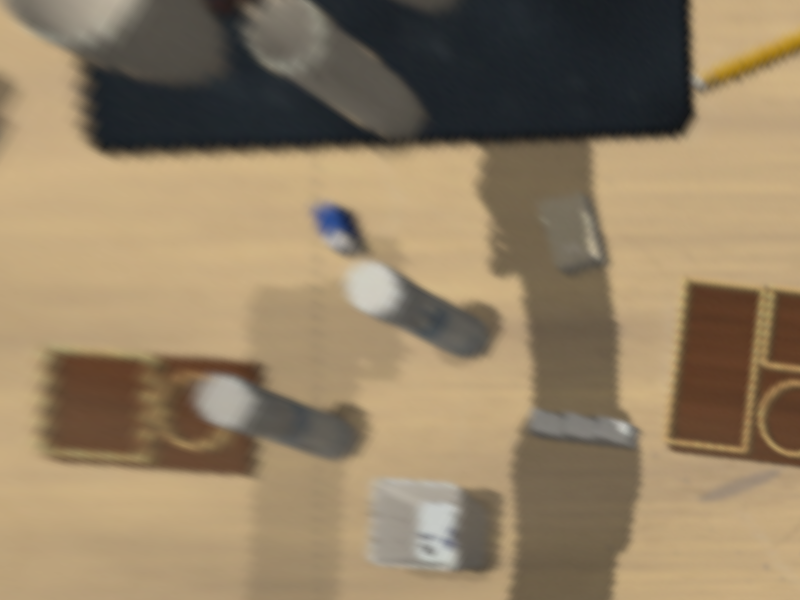

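jog_arm:
  targets:
    - {"linear": [0.7,-0.32,0],"rotation": [0,0,0],"grip": 1}
    - {"linear": [0.7,-0.32,0],"rotation": [0,0,0],"grip": 1}
    - {"linear": [0.7,-0.32,0],"rotation": [0,0,0],"grip": 1}
    - {"linear": [0.7,-0.32,0],"rotation": [0,0,0],"grip": 1}
    - {"linear": [0.7,-0.32,0],"rotation": [0,0,0],"grip": 1}
    - {"linear": [0.7,-0.32,0],"rotation": [0,0,0],"grip": 1}
    - {"linear": [0.7,-0.32,0],"rotation": [0,0,0],"grip": 1}
    - {"linear": [0.7,-0.32,0],"rotation": [0,0,0],"grip": 1}
    - {"linear": [0,0,0],"rotation": [0,0,0],"grip": 1}
    - {"linear": [0,0,0],"rotation": [0,0,0],"grip": 1}
    - {"linear": [0,0,0],"rotation": [0,0,0],"grip": 1}

```text
time: 1.2
tcp_pos: [497.5, 279.0, 404.4]
tcp_rot: [2.222, 2.22, -0.001]
ft_force: [-0.0, -0.3, 0.7]
opening: 85.1
grasp_force: 0.0
```

Run:
```python
from h import *
p,d,K,T=snap('wrist'); P=cloud(d,K,T); s=ctrl.observe(); print(s['time'],s['tcp_pos'].round(1),s['tcp_rot'].round(3)); blobs(P,d,5,80,lim=(350,750,0,450))
o=ortho(p,K,T,z=10,x0=390,x1=590,y0=120,y1=420,s=2.6)
np.save('o.npy',o);cv2.imwrite('pics/t2.png',cv2.cvtColor(o,cv2.COLOR_RGB2BGR))
```

```text
1.25 [497.7 278.7 404.5] [ 2.223e+00  2.219e+00 -1.000e-03]
px [256. 103.] n 1532 rect c [499.1 357.4] size [122.  113.1] ang 86.5 z med/max 12.8 9.8
px [251. 182.] n 704 rect c [494.6 258.4] size [82.8 84.4] ang 56.0 z med/max 12.4 9.6
px [216. 178.] n 32 rect c [441.2 264.9] size [10.4 20.5] ang 23.3 z med/max 6.1 5.3
px [236. 271.] n 1271 rect c [468.1 133. ] size [47.7 46.4] ang 89.7 z med/max 58.5 55.8
px [375. 265.] n 224 rect c [684.1 123.4] size [29.  23.1] ang 16.5 z med/max 14.2 12.2
px [188. 315.] n 584 rect c [381.8  27.4] size [56.9 63.5] ang 87.1 z med/max 27.8 8.2
px [301. 331.] n 610 rect c [572.1  11.5] size [45.8 21.3] ang 0.7 z med/max 58.4 31.4
```

View pics/t2.png

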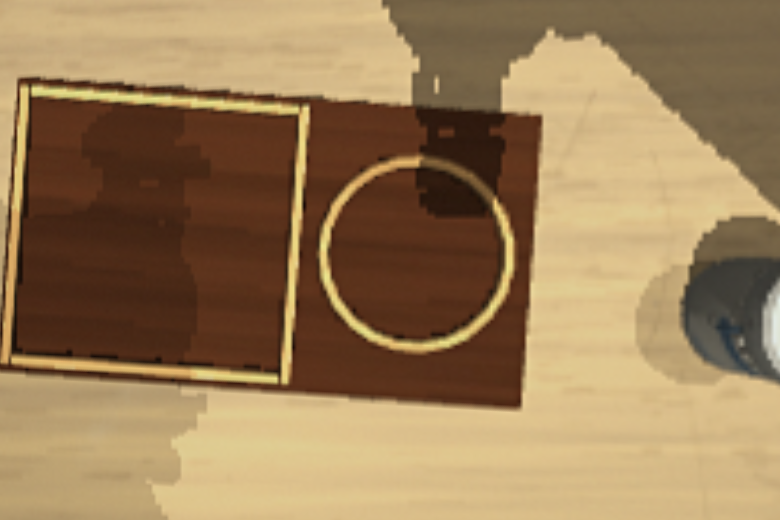

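jog_arm:
  targets:
    - {"linear": [-0.73,-0.147,0],"rotation": [0,0,0],"grip": 1}
    - {"linear": [-0.73,-0.147,0],"rotation": [0,0,0],"grip": 1}
    - {"linear": [-0.73,-0.147,0],"rotation": [0,0,0],"grip": 1}
    - {"linear": [-0.73,-0.147,0],"rotation": [0,0,0],"grip": 1}
    - {"linear": [0,0,0.7],"rotation": [0,0,0],"grip": 1}
    - {"linear": [0,0,0.7],"rotation": [0,0,0],"grip": 1}
    - {"linear": [0,0,0.7],"rotation": [0,0,0],"grip": 1}
    - {"linear": [0,0,0.7],"rotation": [0,0,0],"grip": 1}
    - {"linear": [0,0,0.7],"rotation": [0,0,0],"grip": 1}
    - {"linear": [0,0,0.6],"rotation": [0,0,0],"grip": 1}
    - {"linear": [0,0,0.28],"rotation": [0,0,0],"grip": 1}
    - {"linear": [0,0,0],"rotation": [0,0,0],"grip": 1}

```text
time: 2.45
tcp_pos: [467.1, 132.5, 183.8]
tcp_rot: [-2.223, -2.218, 0.006]
ft_force: [-0.2, 0.5, 0.3]
opening: 85.1
grasp_force: 0.0
```

jog_arm:
  force: 40
  targets:
    - {"linear": [0,0,0],"rotation": [0,0,0],"grip": 0.0}
    - {"linear": [0,0,0],"rotation": [0,0,0],"grip": -0.2}
    - {"linear": [0,0,0],"rotation": [0,0,0],"grip": -0.2}
    - {"linear": [0,0,0],"rotation": [0,0,0],"grip": -0.2}
    - {"linear": [0,0,0],"rotation": [0,0,0],"grip": -0.2}
    - {"linear": [0,0,0],"rotation": [0,0,0],"grip": -0.2}
    - {"linear": [0,0,0],"rotation": [0,0,0],"grip": -0.2}

```text
time: 3.15
tcp_pos: [468.1, 133.9, 187.0]
tcp_rot: [2.221, 2.22, 0.003]
ft_force: [-0.4, -1.2, 5.7]
opening: 44.1
grasp_force: 40.2
```

jog_arm:
  targets:
    - {"linear": [0,0,-0.6],"rotation": [0,0,0],"grip": -0.2}
    - {"linear": [0,0,-0.6],"rotation": [0,0,0],"grip": -0.2}
    - {"linear": [0.63,0.122,0],"rotation": [0,0,0],"grip": -0.2}
    - {"linear": [0.63,0.122,0],"rotation": [0,0,0],"grip": -0.2}
    - {"linear": [0.63,0.122,0],"rotation": [0,0,0],"grip": -0.2}
    - {"linear": [0.63,0.122,0],"rotation": [0,0,0],"grip": -0.2}
    - {"linear": [0,0,0],"rotation": [0,0,0],"grip": -0.2}
    - {"linear": [0,0,0.4],"rotation": [0,0,0],"grip": -0.2}
    - {"linear": [0,0,0.4],"rotation": [0,0,0],"grip": -0.2}
    - {"linear": [0,0,0.2],"rotation": [0,0,0],"grip": -0.2}
    - {"linear": [0,0,0],"rotation": [0,0,0],"grip": -0.2}
    - {"linear": [0,0,0],"rotation": [0,0,0],"grip": -0.2}

```text
time: 4.35
tcp_pos: [492.2, 259.9, 196.3]
tcp_rot: [2.222, 2.221, 0.001]
ft_force: [-0.2, -0.2, -0.5]
opening: 43.8
grasp_force: 41.1
```

jog_arm:
  targets:
    - {"linear": [0,0,0.05],"rotation": [0,0,0],"grip": -0.2}
    - {"linear": [0,0,0.05],"rotation": [0,0,0],"grip": -0.2}
    - {"linear": [0,0,0.02],"rotation": [0,0,0],"grip": -0.2}
    - {"linear": [0,0,0],"rotation": [0,0,0],"grip": -0.2}
    - {"linear": [0,0,0],"rotation": [0,0,0],"grip": -0.2}

```text
time: 4.85
tcp_pos: [492.3, 260.1, 191.0]
tcp_rot: [2.221, 2.221, 0.002]
ft_force: [-1.8, -1.1, 10.0]
opening: 44.0
grasp_force: 42.2
```

jog_arm:
  targets:
    - {"linear": [0,0,0],"rotation": [0,0,0],"grip": 0.6}
    - {"linear": [0,0,0],"rotation": [0,0,0],"grip": 0.6}
    - {"linear": [0,0,0],"rotation": [0,0,0],"grip": 0.6}
    - {"linear": [0,0,0],"rotation": [0,0,0],"grip": 0.6}
    - {"linear": [0,0,-0.3],"rotation": [0,0,0],"grip": 0.6}
    - {"linear": [0,0,-0.6],"rotation": [0,0,0],"grip": 0.6}
    - {"linear": [0,0,-0.7],"rotation": [0,0,0],"grip": 0.6}
    - {"linear": [0,0,-0.7],"rotation": [0,0,0],"grip": 0.6}
    - {"linear": [-0.748,0.364,0],"rotation": [0,0,0],"grip": 0.6}
    - {"linear": [-0.748,0.364,0],"rotation": [0,0,0],"grip": 0.6}
    - {"linear": [-0.748,0.364,0],"rotation": [0,0,0],"grip": 0.6}
    - {"linear": [-0.748,0.364,0],"rotation": [0,0,0],"grip": 0.6}

```text
time: 6.05
tcp_pos: [565.2, 108.9, 304.8]
tcp_rot: [2.221, 2.222, 0.0]
ft_force: [1.3, -0.0, 0.6]
opening: 68.4
grasp_force: 0.0
```

jog_arm:
  targets:
    - {"linear": [-0.748,0.364,0],"rotation": [0,0,0],"grip": 0.7}
    - {"linear": [-0.748,0.364,0],"rotation": [0,0,0],"grip": 0.7}
    - {"linear": [-0.748,0.364,0],"rotation": [0,0,0],"grip": 0.7}
    - {"linear": [-0.748,0.364,0],"rotation": [0,0,0],"grip": 0.7}
    - {"linear": [-0.748,0.364,0],"rotation": [0,0,0],"grip": 0.7}
    - {"linear": [-0.748,0.364,0],"rotation": [0,0,0],"grip": 0.7}
    - {"linear": [0,0,0],"rotation": [0,0,0.073],"grip": 0.7}
    - {"linear": [0,0,0],"rotation": [0,0,0.073],"grip": 0.7}
    - {"linear": [0,0,0],"rotation": [0,0,0.073],"grip": 0.7}
    - {"linear": [0,0,0],"rotation": [0,0,0.073],"grip": 0.7}
    - {"linear": [0,0,0],"rotation": [0,0,0.073],"grip": 0.7}
    - {"linear": [0,0,0],"rotation": [0,0,0.073],"grip": 0.7}

```text
time: 7.25
tcp_pos: [673.9, -114.0, 304.3]
tcp_rot: [-2.957, -1.061, 0.001]
ft_force: [-0.0, 0.0, 0.3]
opening: 72.4
grasp_force: 0.0
```

jog_arm:
  targets:
    - {"linear": [0,0,0],"rotation": [0,0,0.073],"grip": 0.7}
    - {"linear": [0,0,0],"rotation": [0,0,0.073],"grip": 0.7}
    - {"linear": [0,0,0],"rotation": [0,0,0.073],"grip": 0.7}
    - {"linear": [0,0,0],"rotation": [0,0,0],"grip": 0.7}
    - {"linear": [0,0,0],"rotation": [0,0,0],"grip": 0.7}

```text
time: 7.75
tcp_pos: [674.0, -113.7, 304.4]
tcp_rot: [3.115, 0.409, -0.001]
ft_force: [-0.9, 0.3, -0.5]
opening: 72.8
grasp_force: 0.0
```

```bash
cat >> h.py <<'E'
from scipy.spatial.transform import Rotation as R
def pose():
    s=ctrl.observe(); M=R.from_rotvec(s['tcp_rot']).as_matrix()
    print('t',round(s['time'],2),'pos',s['tcp_pos'].round(1),'close-axis deg',np.degrees(np.arctan2(M[1,1],M[0,1])).round(2),'tilt z',M[:,2].round(3),'open',round(s['opening'],1),'F',s['ft_force'].round(1))
    return s['tcp_pos'],M
def go(x,y,z):
    p,M=pose(); d=M.T@(np.array([x,y,z])-p); print('tool shift mm',d.round(1),'shares',(d/50).round(3))
E
python3 - <<'E'
from h import *
p,d,K,T=snap('wrist','w1'); P=cloud(d,K,T); go(674.4,-113.9,165); blobs(P,d,5,80,lim=(350,770,-400,450))
E
```

```text
t 7.8 pos [ 674.  -113.8  304.5] close-axis deg -75.04 tilt z [-0. -0. -1.] open 72.5 F [ 0.2 -0.3  0.5]
tool shift mm [  0.4   0.2 139.5] shares [0.008 0.003 2.79 ]
px [55. 32.] n 1077 rect c [765.1  88.3] size [102.6   9.8] ang 90.0 z med/max 65.9 56.3
px [ 21. 127.] n 1341 rect c [677.2 120. ] size [45.1 23.7] ang 18.3 z med/max 15.1 12.0
px [257. 189.] n 2724 rect c [ 675.3 -113.9] size [67.5 45. ] ang 15.1 z med/max 12.0 9.6
px [125. 264.] n 2911 rect c [573.5  -2.9] size [46.6 47.1] ang 53.7 z med/max 58.5 55.6
px [416. 289.] n 1558 rect c [ 601.  -313.7] size [172.8  40.6] ang 82.6 z med/max 12.6 8.4
px [366. 276.] n 32 rect c [ 605.2 -265.8] size [19.1  6.7] ang 29.4 z med/max 6.4 5.5
px [313. 317.] n 355 rect c [ 532.2 -230.2] size [26.3 77.3] ang 83.1 z med/max 12.2 8.6
px [212. 332.] n 893 rect c [ 475.5 -122.5] size [100.   25.1] ang 83.4 z med/max 18.9 11.0
px [312. 336.] n 38 rect c [ 500.1 -234.7] size [ 8.5 29.5] ang 88.8 z med/max 6.4 5.4
px [317. 341.] n 54 rect c [ 497.2 -242.7] size [23.4 10.8] ang 5.2 z med/max 6.1 5.3
px [376. 348.] n 33 rect c [ 507.9 -322.2] size [10.4 17.6] ang 12.7 z med/max 11.9 10.3
px [384. 373.] n 476 rect c [ 478.4 -347.4] size [56.8 57.3] ang 17.4 z med/max 12.3 5.6
px [124. 370.] n 571 rect c [380.8  -8.1] size [38.2 67.4] ang 74.6 z med/max 27.1 12.3
```

View pics/w1.png

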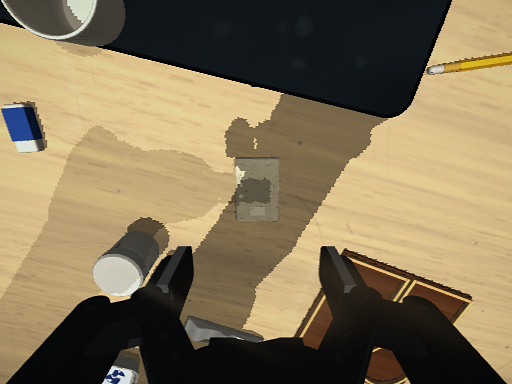

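jog_arm:
  force: 35
  targets:
    - {"linear": [0.018,0,0.6],"rotation": [0,0,0],"grip": 0.6}
    - {"linear": [0,0,0.7],"rotation": [0,0,0],"grip": 0.5}
    - {"linear": [0,0,0.7],"rotation": [0,0,0],"grip": 0.5}
    - {"linear": [0,0,0.4],"rotation": [0,0,0],"grip": 0.5}
    - {"linear": [0,0,0.19],"rotation": [0,0,0],"grip": 0.5}
    - {"linear": [0,0,0],"rotation": [0,0,0],"grip": 0.5}
    - {"linear": [0,0,0],"rotation": [0,0,0],"grip": -0.2}
    - {"linear": [0,0,0],"rotation": [0,0,0],"grip": -0.2}
    - {"linear": [0,0,0],"rotation": [0,0,0],"grip": -0.2}
    - {"linear": [0,0,0],"rotation": [0,0,0],"grip": -0.2}
    - {"linear": [0,0,0],"rotation": [0,0,0],"grip": -0.2}

```text
time: 8.9
tcp_pos: [675.6, -113.9, 177.0]
tcp_rot: [3.115, 0.403, 0.004]
ft_force: [-0.8, -0.2, 7.1]
opening: 43.4
grasp_force: 36.3
```

jog_arm:
  targets:
    - {"linear": [0,0,-0.4],"rotation": [0,0,0],"grip": -0.2}
    - {"linear": [0,0,-0.7],"rotation": [0,0,0],"grip": -0.2}
    - {"linear": [0,0,-0.8],"rotation": [0,0,0],"grip": -0.2}
    - {"linear": [0,0,0],"rotation": [0,0,0.057],"grip": -0.2}
    - {"linear": [0,0,0],"rotation": [0,0,0.057],"grip": -0.2}
    - {"linear": [0,0,0],"rotation": [0,0,0.058],"grip": -0.2}
    - {"linear": [0,0,0],"rotation": [0,0,0],"grip": -0.2}
    - {"linear": [0,0,0],"rotation": [0,0,0],"grip": -0.2}

```text
time: 9.7
tcp_pos: [674.8, -113.5, 270.3]
tcp_rot: [3.139, -0.131, 0.0]
ft_force: [-0.2, -0.6, -0.9]
opening: 43.4
grasp_force: 35.8
```

Run:
```python
from h import *
go(499.9,360.1,265)
```

```text
t 9.7 pos [ 674.8 -113.5  270.3] close-axis deg -94.78 tilt z [ 0. -0. -1.] open 43.4 F [-0.2 -0.6 -0.9]
tool shift mm [-213.8 -457.4    5.2] shares [-4.277 -9.148  0.104]
```

jog_arm:
  targets:
    - {"linear": [-0.356,-0.762,0],"rotation": [0,0,0],"grip": -0.2}
    - {"linear": [-0.356,-0.762,0],"rotation": [0,0,0],"grip": -0.2}
    - {"linear": [-0.356,-0.762,0],"rotation": [0,0,0],"grip": -0.2}
    - {"linear": [-0.356,-0.762,0],"rotation": [0,0,0],"grip": -0.2}
    - {"linear": [-0.356,-0.762,0],"rotation": [0,0,0],"grip": -0.2}
    - {"linear": [-0.356,-0.762,0],"rotation": [0,0,0],"grip": -0.2}
    - {"linear": [-0.356,-0.762,0],"rotation": [0,0,0],"grip": -0.2}
    - {"linear": [-0.356,-0.762,0],"rotation": [0,0,0],"grip": -0.2}
    - {"linear": [-0.356,-0.762,0],"rotation": [0,0,0],"grip": -0.2}
    - {"linear": [-0.356,-0.762,0],"rotation": [0,0,0],"grip": -0.2}
    - {"linear": [-0.356,-0.762,0],"rotation": [0,0,0],"grip": -0.2}
    - {"linear": [-0.356,-0.762,0],"rotation": [0,0,0],"grip": -0.2}

```text
time: 10.9
tcp_pos: [501.2, 361.8, 270.4]
tcp_rot: [-3.139, 0.132, -0.0]
ft_force: [0.9, 0.7, -0.9]
opening: 43.1
grasp_force: 35.8
```

jog_arm:
  targets:
    - {"linear": [0,0,0.6],"rotation": [0,0,0],"grip": -0.2}
    - {"linear": [0,0,0.6],"rotation": [0,0,0],"grip": -0.2}
    - {"linear": [0,0,0.2],"rotation": [0,0,0],"grip": -0.2}
    - {"linear": [0,0,0],"rotation": [0,0,0],"grip": -0.2}
    - {"linear": [0,0,0],"rotation": [0,0,0],"grip": -0.2}
    - {"linear": [0,0,0],"rotation": [0,0,0],"grip": -0.2}

```text
time: 11.5
tcp_pos: [502.8, 360.2, 201.8]
tcp_rot: [-3.137, 0.137, -0.003]
ft_force: [0.6, -1.0, -0.7]
opening: 43.6
grasp_force: 35.9
```

Run:
```python
from h import *
go(499.9,360.1,181)
p,d,K,T=snap('wrist','w2'); P=cloud(d,K,T); go(499.9,360.1,181); blobs(P,d,15,80,lim=(350,770,100,450))
```

```text
t 11.5 pos [502.8 360.2 201.8] close-axis deg -95.01 tilt z [ 0.002  0.002 -1.   ] open 43.6 F [ 0.6 -1.  -0.7]
tool shift mm [-2.9  0.4 20.8] shares [-0.057  0.009  0.415]
t 11.55 pos [502.6 360.3 201.7] close-axis deg -95.01 tilt z [ 0.002  0.002 -1.   ] open 43.6 F [ 0.1  0.9 -0.2]
tool shift mm [-2.8  0.5 20.7] shares [-0.055  0.009  0.415]
px [256. 260.] n 11896 rect c [502.8 361.6] size [76.5 78.8] ang 43.6 z med/max 80.0 34.7
px [445. 268.] n 10301 rect c [494.3 260.1] size [47.3 46.9] ang 3.3 z med/max 62.7 59.9
px [142. 288.] n 93 rect c [520.2 407.8] size [10.5  2.7] ang 80.1 z med/max 80.0 78.2
px [370. 287.] n 91 rect c [512.1 312.8] size [10.2  2.6] ang 85.1 z med/max 80.0 78.1
```

View pics/w2.png

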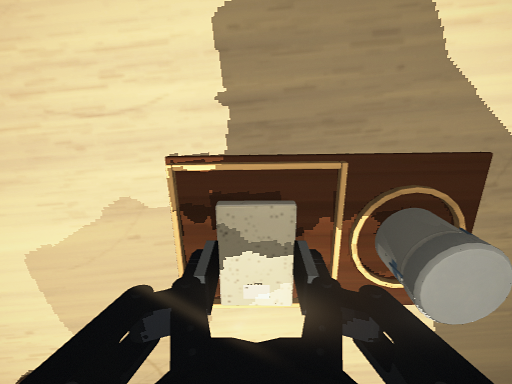

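jog_arm:
  targets:
    - {"linear": [-0.05,0.005,0.15],"rotation": [0,0,0],"grip": -0.2}
    - {"linear": [0,0,0.15],"rotation": [0,0,0],"grip": -0.2}
    - {"linear": [0,0,0.1],"rotation": [0,0,0],"grip": -0.2}
    - {"linear": [0,0,0],"rotation": [0,0,0],"grip": -0.2}
    - {"linear": [0,0,0],"rotation": [0,0,0],"grip": -0.2}

```text
time: 12.05
tcp_pos: [499.1, 360.2, 180.9]
tcp_rot: [-3.139, 0.137, 0.002]
ft_force: [-5.7, -1.7, 12.2]
opening: 43.4
grasp_force: 37.2
```

jog_arm:
  targets:
    - {"linear": [0,0,0],"rotation": [0,0,0],"grip": 0.3}
    - {"linear": [0,0,0],"rotation": [0,0,0],"grip": 0.3}
    - {"linear": [0,0,0],"rotation": [0,0,0],"grip": 0.3}
    - {"linear": [0,0,-0.2],"rotation": [0,0,0],"grip": 0.3}
    - {"linear": [0,0,-0.6],"rotation": [0,0,0],"grip": 0.3}
    - {"linear": [0,0,-0.7],"rotation": [0,0,0],"grip": 0.5}
    - {"linear": [0,0,-0.7],"rotation": [0,0,0],"grip": 0.8}
    - {"linear": [0,0.6,-0.7],"rotation": [0,0,0],"grip": 0.8}
    - {"linear": [0,0.6,-0.7],"rotation": [0,0,0],"grip": 0.8}
    - {"linear": [0,0.6,-0.7],"rotation": [0,0,0],"grip": 0.8}
    - {"linear": [0,0.8,0],"rotation": [0,0,0],"grip": 0.8}
    - {"linear": [0,0.8,0],"rotation": [0,0,0],"grip": 0.8}

```text
time: 13.25
tcp_pos: [484.5, 189.5, 397.1]
tcp_rot: [-3.136, 0.136, -0.004]
ft_force: [-0.3, -0.2, -0.5]
opening: 76.7
grasp_force: 0.0
```

jog_arm:
  targets:
    - {"linear": [0,0.8,0],"rotation": [0,0,0],"grip": 0.8}
    - {"linear": [0,0.8,0],"rotation": [0,0,0],"grip": 0.8}
    - {"linear": [0,0.8,0],"rotation": [0,0,0],"grip": 0.8}
    - {"linear": [0,0.8,0],"rotation": [0,0,0],"grip": 0.8}
    - {"linear": [0,0.8,0],"rotation": [0,0,0],"grip": 0.8}
    - {"linear": [0,0.8,0],"rotation": [0,0,0],"grip": 0.8}
    - {"linear": [0,0.8,0],"rotation": [0,0,0],"grip": 0.8}
    - {"linear": [0,0.8,0],"rotation": [0,0,0],"grip": 0.8}
    - {"linear": [0,0.8,0],"rotation": [0,0,0],"grip": 0.8}
    - {"linear": [0,0.8,0],"rotation": [0,0,0],"grip": 0.8}
    - {"linear": [0,0.2,0],"rotation": [0,0,0],"grip": 0.8}
    - {"linear": [0,0,0],"rotation": [0,0,0],"grip": 0.8}

```text
time: 14.45
tcp_pos: [448.2, -219.2, 395.6]
tcp_rot: [3.138, -0.143, 0.001]
ft_force: [0.5, 1.2, -0.9]
opening: 76.5
grasp_force: 0.0
```

Run:
```python
from h import *
p,d,K,T=snap('wrist'); P=cloud(d,K,T); go(573,-2.9,300);blobs(P,d,5,80,lim=(400,770,-450,450))
o=ortho(p,K,T,z=10,x0=400,x1=640,y0=-420,y1=-70,s=2.2)
cv2.imwrite('pics/t3.png',cv2.cvtColor(o,cv2.COLOR_RGB2BGR))
```

```text
t 14.5 pos [ 448.7 -217.6  395.4] close-axis deg -95.08 tilt z [ 0.  0. -1.] open 77.0 F [-0.   0.   0.1]
tool shift mm [ 104.8 -224.8   95.5] shares [ 2.095 -4.495  1.909]
px [326.  87.] n 4467 rect c [ 533.5 -305.4] size [174.  174.3] ang 83.4 z med/max 13.1 9.6
px [56. 87.] n 2669 rect c [571.9  -3.5] size [47.9 47.7] ang 7.5 z med/max 58.7 55.3
px [372.  82.] n 36 rect c [ 546.5 -373.3] size [18.2  8.6] ang 79.3 z med/max 6.4 5.3
px [302. 131.] n 32 rect c [ 495.9 -284.2] size [11.1 13.1] ang 55.7 z med/max 6.6 5.3
px [183. 158.] n 1324 rect c [ 475.4 -123.4] size [101.5  22.5] ang 83.6 z med/max 19.1 12.5
px [ 87. 217.] n 315 rect c [407.7  11.5] size [15.  85.4] ang 0.2 z med/max 27.2 24.2
```

View pics/t3.png

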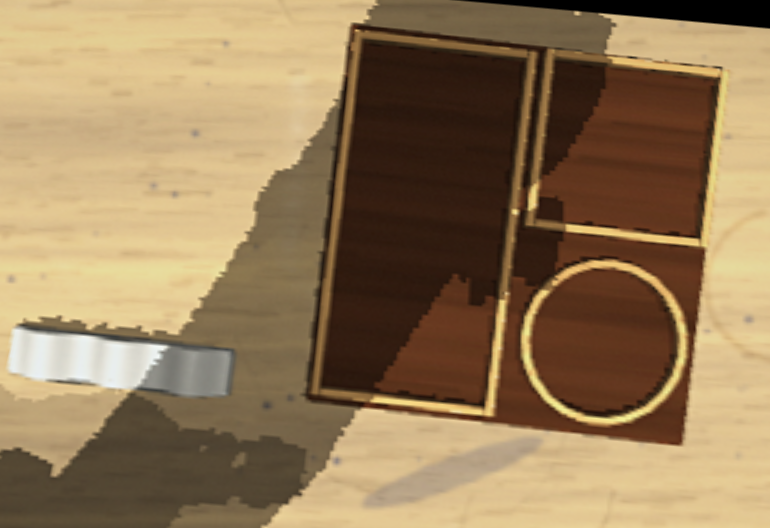

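jog_arm:
  targets:
    - {"linear": [0.348,-0.75,0],"rotation": [0,0,0],"grip": 1}
    - {"linear": [0.348,-0.75,0],"rotation": [0,0,0],"grip": 1}
    - {"linear": [0.348,-0.75,0],"rotation": [0,0,0],"grip": 1}
    - {"linear": [0.348,-0.75,0],"rotation": [0,0,0],"grip": 1}
    - {"linear": [0.348,-0.75,0],"rotation": [0,0,0],"grip": 1}
    - {"linear": [0.348,-0.75,0],"rotation": [0,0,0],"grip": 1}
    - {"linear": [0,0,0.6],"rotation": [0,0,0],"grip": 1}
    - {"linear": [0,0,0.7],"rotation": [0,0,0],"grip": 1}
    - {"linear": [0,0,0.7],"rotation": [0,0,0],"grip": 1}
    - {"linear": [0,0,0],"rotation": [0,0,0],"grip": 1}
    - {"linear": [0,0,0],"rotation": [0,0,0],"grip": 1}

```text
time: 15.6
tcp_pos: [572.4, -1.1, 295.6]
tcp_rot: [-3.139, 0.134, 0.002]
ft_force: [1.0, 0.2, 1.4]
opening: 85.3
grasp_force: 0.0
```

Run:
```python
from h import *
go(572.5,-3,186.5)
```

```text
t 15.6 pos [572.4  -1.1 295.6] close-axis deg -94.9 tilt z [-0.001  0.    -1.   ] open 85.3 F [1.  0.2 1.4]
tool shift mm [  0.4   1.9 109.1] shares [0.008 0.039 2.182]
```

jog_arm:
  force: 40
  targets:
    - {"linear": [0,0.02,0.7],"rotation": [0,0,0],"grip": 1}
    - {"linear": [0,0,0.7],"rotation": [0,0,0],"grip": 1}
    - {"linear": [0,0,0.5],"rotation": [0,0,0],"grip": 1}
    - {"linear": [0,0,0.26],"rotation": [0,0,0],"grip": 1}
    - {"linear": [0,0,0],"rotation": [0,0,0],"grip": 1}
    - {"linear": [0,0,0],"rotation": [0,0,0],"grip": -0.2}
    - {"linear": [0,0,0],"rotation": [0,0,0],"grip": -0.2}
    - {"linear": [0,0,0],"rotation": [0,0,0],"grip": -0.2}
    - {"linear": [0,0,0],"rotation": [0,0,0],"grip": -0.2}
    - {"linear": [0,0,0],"rotation": [0,0,0],"grip": -0.2}
    - {"linear": [0,0,0],"rotation": [0,0,0],"grip": -0.2}

```text
time: 16.7
tcp_pos: [573.0, -3.5, 188.8]
tcp_rot: [-3.138, 0.137, -0.004]
ft_force: [-1.1, 0.0, 8.2]
opening: 44.0
grasp_force: 39.9
```

jog_arm:
  targets:
    - {"linear": [0,0,-0.4],"rotation": [0,0,0],"grip": -0.2}
    - {"linear": [0,0,-0.6],"rotation": [0,0,0],"grip": -0.2}
    - {"linear": [0,0,-0.6],"rotation": [0,0,0],"grip": -0.2}
    - {"linear": [0,0,0],"rotation": [0,0,0],"grip": -0.2}
    - {"linear": [0,0,0],"rotation": [0,0,0],"grip": -0.2}

```text
time: 17.2
tcp_pos: [572.5, -3.3, 268.2]
tcp_rot: [-3.138, 0.136, -0.003]
ft_force: [-0.2, 0.0, -1.6]
opening: 44.0
grasp_force: 41.0
```

Run:
```python
from h import *
go(484.5,-344.4,202)
```

```text
t 17.2 pos [572.5  -3.3 268.2] close-axis deg -94.98 tilt z [ 0.002  0.001 -1.   ] open 44.0 F [-0.2  0.  -1.6]
tool shift mm [-58.2 347.5  65.7] shares [-1.164  6.95   1.314]
```

jog_arm:
  targets:
    - {"linear": [-0.129,0.772,0],"rotation": [0,0,0],"grip": -0.2}
    - {"linear": [-0.129,0.772,0],"rotation": [0,0,0],"grip": -0.2}
    - {"linear": [-0.129,0.772,0],"rotation": [0,0,0],"grip": -0.2}
    - {"linear": [-0.129,0.772,0],"rotation": [0,0,0],"grip": -0.2}
    - {"linear": [-0.129,0.772,0],"rotation": [0,0,0],"grip": -0.2}
    - {"linear": [-0.129,0.772,0],"rotation": [0,0,0],"grip": -0.2}
    - {"linear": [-0.129,0.772,0],"rotation": [0,0,0],"grip": -0.2}
    - {"linear": [-0.129,0.772,0],"rotation": [0,0,0],"grip": -0.2}
    - {"linear": [-0.129,0.772,0],"rotation": [0,0,0],"grip": -0.2}
    - {"linear": [0,0,0.5],"rotation": [0,0,0],"grip": -0.2}
    - {"linear": [0,0,0.5],"rotation": [0,0,0],"grip": -0.2}
    - {"linear": [0,0,0.3],"rotation": [0,0,0],"grip": -0.2}

```text
time: 18.4
tcp_pos: [483.3, -344.1, 199.4]
tcp_rot: [-3.137, 0.138, 0.005]
ft_force: [-0.6, 0.1, -0.8]
opening: 43.8
grasp_force: 41.1
```

jog_arm:
  targets:
    - {"linear": [0,0,0],"rotation": [0,0,0],"grip": -0.2}
    - {"linear": [0,0,0],"rotation": [0,0,0],"grip": -0.2}
    - {"linear": [0,0,0],"rotation": [0,0,0],"grip": -0.2}

```text
time: 18.7
tcp_pos: [484.8, -344.6, 203.1]
tcp_rot: [3.138, -0.136, 0.002]
ft_force: [-0.3, -0.2, -0.8]
opening: 44.2
grasp_force: 41.1
```

jog_arm:
  targets:
    - {"linear": [0,0,0.12],"rotation": [0,0,0],"grip": -0.2}
    - {"linear": [0,0,0.08],"rotation": [0,0,0],"grip": -0.2}
    - {"linear": [0,0,0.02],"rotation": [0,0,0],"grip": -0.2}
    - {"linear": [0,0,0],"rotation": [0,0,0],"grip": -0.2}
    - {"linear": [0,0,0],"rotation": [0,0,0],"grip": -0.2}

```text
time: 19.2
tcp_pos: [484.5, -344.6, 192.8]
tcp_rot: [-3.138, 0.137, -0.003]
ft_force: [-2.9, 3.3, 15.0]
opening: 44.0
grasp_force: 42.8
```

jog_arm:
  targets:
    - {"linear": [0,0,0],"rotation": [0,0,0],"grip": 0.6}
    - {"linear": [0,0,0],"rotation": [0,0,0],"grip": 0.6}
    - {"linear": [0,0,0],"rotation": [0,0,0],"grip": 0.6}
    - {"linear": [0,0,0],"rotation": [0,0,0],"grip": 0.6}
    - {"linear": [0,0,-0.3],"rotation": [0,0,0],"grip": 0.6}
    - {"linear": [0,0,-0.6],"rotation": [0,0,0],"grip": 0.6}
    - {"linear": [0,0,-0.6],"rotation": [0,0,0],"grip": 0.6}
    - {"linear": [0,0,-0.7],"rotation": [0,0,-0.068],"grip": 0.6}
    - {"linear": [0,0,0],"rotation": [0,0,-0.068],"grip": 0.3}
    - {"linear": [0,0,0],"rotation": [0,0,-0.068],"grip": 0.2}
    - {"linear": [0,0,0],"rotation": [0,0,0],"grip": 0.2}
    - {"linear": [0,0,0],"rotation": [0,0,0],"grip": 0.2}

```text
time: 20.4
tcp_pos: [484.1, -344.7, 301.8]
tcp_rot: [3.102, 0.495, 0.001]
ft_force: [-0.2, -0.2, -0.1]
opening: 51.6
grasp_force: 0.0
```

Run:
```python
from h import *
go(676.8,120,290)
```

```text
t 20.4 pos [ 484.1 -344.7  301.8] close-axis deg -71.87 tilt z [ 0. -0. -1.] open 51.6 F [-0.2 -0.2 -0.1]
tool shift mm [ 327.8 -381.7   11.8] shares [ 6.555 -7.633  0.236]
```

jog_arm:
  targets:
    - {"linear": [0.596,-0.694,0],"rotation": [0,0,0],"grip": 0.2}
    - {"linear": [0.596,-0.694,0],"rotation": [0,0,0],"grip": 0.2}
    - {"linear": [0.596,-0.694,0],"rotation": [0,0,0],"grip": 0.2}
    - {"linear": [0.596,-0.694,0],"rotation": [0,0,0],"grip": 0.2}
    - {"linear": [0.596,-0.694,0],"rotation": [0,0,0],"grip": 0.2}
    - {"linear": [0.596,-0.694,0],"rotation": [0,0,0],"grip": 0.2}
    - {"linear": [0.596,-0.694,0],"rotation": [0,0,0],"grip": 0.2}
    - {"linear": [0.596,-0.694,0],"rotation": [0,0,0],"grip": 0.2}
    - {"linear": [0.596,-0.694,0],"rotation": [0,0,0],"grip": 0.2}
    - {"linear": [0.596,-0.694,0],"rotation": [0,0,0],"grip": 0.2}
    - {"linear": [0.596,-0.694,0],"rotation": [0,0,0],"grip": 0.2}
    - {"linear": [0,0,0],"rotation": [0,0,0],"grip": 0.2}

```text
time: 21.6
tcp_pos: [675.7, 130.2, 300.1]
tcp_rot: [-3.096, -0.511, -0.001]
ft_force: [1.0, -0.2, 0.1]
opening: 50.9
grasp_force: 0.0
```

jog_arm:
  targets:
    - {"linear": [0,0,0.7],"rotation": [0,0,0],"grip": 0.2}
    - {"linear": [0,0,0.3],"rotation": [0,0,0],"grip": 0.2}
    - {"linear": [0,0,0],"rotation": [0,0,0],"grip": 0.2}
    - {"linear": [0,0,0],"rotation": [0,0,0],"grip": 0.2}

```text
time: 22.0
tcp_pos: [675.1, 120.5, 251.4]
tcp_rot: [3.101, 0.499, -0.001]
ft_force: [0.8, -0.2, 0.4]
opening: 51.2
grasp_force: 0.0
```

Run:
```python
from h import *
p,d,K,T=snap('wrist'); P=cloud(d,K,T); go(676.8,120,176); blobs(P,d,5,80,lim=(600,750,60,180))
```

```text
t 22.05 pos [675.4 120.6 252.2] close-axis deg -71.7 tilt z [ 0.001 -0.    -1.   ] open 51.6 F [-0.4 -0.9 -0.1]
tool shift mm [ 1.1  0.9 76.2] shares [0.021 0.019 1.523]
px [257. 207.] n 1308 rect c [677.9 120.6] size [44.5 21.8] ang 19.0 z med/max 15.0 12.4
```

jog_arm:
  force: 25
  targets:
    - {"linear": [0.04,0.01,0.6],"rotation": [0,0,0],"grip": 0.2}
    - {"linear": [0,0,0.5],"rotation": [0,0,0],"grip": 0.1}
    - {"linear": [0,0,0.3],"rotation": [0,0,0],"grip": 0.1}
    - {"linear": [0,0,0.1],"rotation": [0,0,0],"grip": 0.1}
    - {"linear": [0,0,0],"rotation": [0,0,0],"grip": 0.1}
    - {"linear": [0,0,0],"rotation": [0,0,0],"grip": -0.6}
    - {"linear": [0,0,0],"rotation": [0,0,0],"grip": -0.6}
    - {"linear": [0,0,0],"rotation": [0,0,0],"grip": -0.6}
    - {"linear": [0,0,0],"rotation": [0,0,0],"grip": -0.6}
    - {"linear": [0,0,0],"rotation": [0,0,0],"grip": -0.6}

```text
time: 23.05
tcp_pos: [677.7, 121.3, 177.8]
tcp_rot: [-3.101, -0.502, -0.004]
ft_force: [-0.6, 0.4, 6.8]
opening: 20.0
grasp_force: 25.5
```

jog_arm:
  targets:
    - {"linear": [0,0,-0.4],"rotation": [0,0,0],"grip": -0.6}
    - {"linear": [0,0,-0.7],"rotation": [0,0,0],"grip": -0.6}
    - {"linear": [0,0,-0.8],"rotation": [0,0,0],"grip": -0.6}
    - {"linear": [0,0,0],"rotation": [0,0,0.073],"grip": -0.6}
    - {"linear": [0,0,0],"rotation": [0,0,0.073],"grip": -0.6}
    - {"linear": [0,0,0],"rotation": [0,0,0.074],"grip": -0.6}
    - {"linear": [0,0,0],"rotation": [0,0,0],"grip": -0.6}
    - {"linear": [0,0,0],"rotation": [0,0,0],"grip": -0.6}

```text
time: 23.85
tcp_pos: [677.0, 121.5, 271.3]
tcp_rot: [3.136, -0.18, 0.0]
ft_force: [0.1, -0.6, -0.0]
opening: 20.3
grasp_force: 24.8
```

Run:
```python
from h import *
go(573.2,-354.6,200)
```

```text
t 23.85 pos [677.  121.5 271.3] close-axis deg -96.57 tilt z [ 0. -0. -1.] open 20.3 F [ 0.1 -0.6 -0. ]
tool shift mm [-48.7 484.8  71.3] shares [-0.973  9.696  1.427]
```

jog_arm:
  targets:
    - {"linear": [-0.081,0.808,0],"rotation": [0,0,0],"grip": -0.6}
    - {"linear": [-0.081,0.808,0],"rotation": [0,0,0],"grip": -0.6}
    - {"linear": [-0.081,0.808,0],"rotation": [0,0,0],"grip": -0.6}
    - {"linear": [-0.081,0.808,0],"rotation": [0,0,0],"grip": -0.6}
    - {"linear": [-0.081,0.808,0],"rotation": [0,0,0],"grip": -0.6}
    - {"linear": [-0.081,0.808,0],"rotation": [0,0,0],"grip": -0.6}
    - {"linear": [-0.081,0.808,0],"rotation": [0,0,0],"grip": -0.6}
    - {"linear": [-0.081,0.808,0],"rotation": [0,0,0],"grip": -0.6}
    - {"linear": [-0.081,0.808,0],"rotation": [0,0,0],"grip": -0.6}
    - {"linear": [-0.081,0.808,0],"rotation": [0,0,0],"grip": -0.6}
    - {"linear": [-0.081,0.808,0],"rotation": [0,0,0],"grip": -0.6}
    - {"linear": [-0.081,0.808,0],"rotation": [0,0,0],"grip": -0.6}

```text
time: 25.05
tcp_pos: [570.6, -356.0, 271.3]
tcp_rot: [-3.136, 0.181, -0.0]
ft_force: [-0.2, 0.5, -0.5]
opening: 20.2
grasp_force: 24.8
```

jog_arm:
  targets:
    - {"linear": [0,0,0],"rotation": [0,0,0],"grip": -0.6}
    - {"linear": [0,0,0.6],"rotation": [0,0,0],"grip": -0.6}
    - {"linear": [0,0,0.6],"rotation": [0,0,0],"grip": -0.6}
    - {"linear": [0,0,0.2],"rotation": [0,0,0],"grip": -0.6}
    - {"linear": [0,0,0],"rotation": [0,0,0],"grip": -0.6}
    - {"linear": [0,0,0],"rotation": [0,0,0],"grip": -0.6}
    - {"linear": [0,0,0],"rotation": [0,0,0],"grip": -0.6}

```text
time: 25.75
tcp_pos: [571.7, -354.7, 202.9]
tcp_rot: [3.135, -0.186, 0.003]
ft_force: [0.5, -0.5, 0.4]
opening: 20.3
grasp_force: 24.8
```

Run:
```python
from h import *
go(573.2,-354.6,182)
p,d,K,T=snap('wrist','w3')
```

```text
t 25.75 pos [ 571.7 -354.7  202.9] close-axis deg -96.79 tilt z [ 0.002 -0.001 -1.   ] open 20.3 F [ 0.5 -0.5  0.4]
tool shift mm [ 1.4 -0.3 20.9] shares [ 0.028 -0.007  0.417]
```

View pics/w3.png

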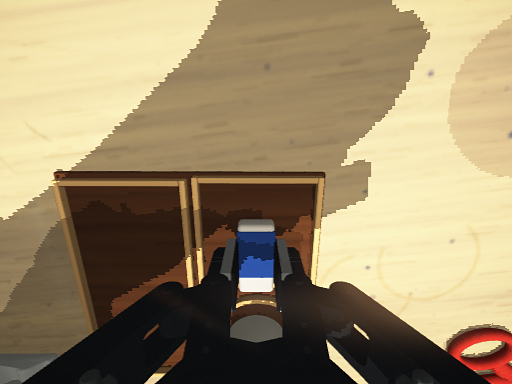

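jog_arm:
  targets:
    - {"linear": [0.028,0,0.15],"rotation": [0,0,0],"grip": -0.6}
    - {"linear": [0,0,0.15],"rotation": [0,0,0],"grip": -0.6}
    - {"linear": [0,0,0.1],"rotation": [0,0,0],"grip": -0.6}
    - {"linear": [0,0,0.02],"rotation": [0,0,0],"grip": -0.6}
    - {"linear": [0,0,0],"rotation": [0,0,0],"grip": -0.6}
    - {"linear": [0,0,0],"rotation": [0,0,0],"grip": -0.6}

```text
time: 26.4
tcp_pos: [572.6, -354.3, 180.8]
tcp_rot: [-3.135, 0.187, -0.0]
ft_force: [-1.7, 2.3, 10.2]
opening: 20.5
grasp_force: 27.1
```

jog_arm:
  targets:
    - {"linear": [0,0,0],"rotation": [0,0,0],"grip": -0.1}
    - {"linear": [0,0,0],"rotation": [0,0,0],"grip": -0.1}
    - {"linear": [0,0,0],"rotation": [0,0,0],"grip": -0.1}
    - {"linear": [0,0,-0.3],"rotation": [0,0,0],"grip": -0.1}
    - {"linear": [0,0,-0.6],"rotation": [0,0,0],"grip": -0.1}
    - {"linear": [0,0,-0.7],"rotation": [0,0,0],"grip": -0.1}
    - {"linear": [0,0,-0.7],"rotation": [0,0,-0.0717],"grip": 0.1}
    - {"linear": [0,0,0],"rotation": [0,0,-0.0717],"grip": 0.1}
    - {"linear": [0,0,0],"rotation": [0,0,-0.0717],"grip": 0.1}
    - {"linear": [0,0,0],"rotation": [0,0,-0.0717],"grip": 0.1}
    - {"linear": [0,0,0],"rotation": [0,0,-0.0717],"grip": 0.1}
    - {"linear": [0,0,0],"rotation": [0,0,-0.0717],"grip": 0.1}

```text
time: 27.6
tcp_pos: [572.5, -354.7, 296.4]
tcp_rot: [2.924, 1.146, 0.0]
ft_force: [-0.3, 0.8, -0.5]
opening: 46.8
grasp_force: 0.0
```

jog_arm:
  targets:
    - {"linear": [0,0,0],"rotation": [0,0,-0.0717],"grip": 0.1}
    - {"linear": [0,0,0],"rotation": [0,0,-0.0717],"grip": 0.1}
    - {"linear": [0,0,0],"rotation": [0,0,-0.0717],"grip": 0.1}
    - {"linear": [0,0,0],"rotation": [0,0,-0.0717],"grip": 0.1}
    - {"linear": [0,0,0],"rotation": [0,0,-0.0717],"grip": 0.1}
    - {"linear": [0,0,0],"rotation": [0,0,0],"grip": 0.1}
    - {"linear": [0,0,0],"rotation": [0,0,0],"grip": 0.1}

```text
time: 28.3
tcp_pos: [572.4, -354.9, 295.9]
tcp_rot: [2.347, 2.087, 0.0]
ft_force: [0.2, -0.5, 0.5]
opening: 47.0
grasp_force: 0.0
```

Run:
```python
from h import *
go(475.5,-124,270)
```

```text
t 28.3 pos [ 572.4 -354.9  295.9] close-axis deg -6.72 tilt z [ 0.001 -0.    -1.   ] open 47.0 F [ 0.2 -0.5  0.5]
tool shift mm [ 217.9 -123.2   25.7] shares [ 4.359 -2.465  0.515]
```

jog_arm:
  targets:
    - {"linear": [0.623,-0.352,0],"rotation": [0,0,0],"grip": 0.1}
    - {"linear": [0.623,-0.352,0],"rotation": [0,0,0],"grip": 0.1}
    - {"linear": [0.623,-0.352,0],"rotation": [0,0,0],"grip": 0.1}
    - {"linear": [0.623,-0.352,0],"rotation": [0,0,0],"grip": 0.1}
    - {"linear": [0.623,-0.352,0],"rotation": [0,0,0],"grip": 0.1}
    - {"linear": [0.623,-0.352,0],"rotation": [0,0,0],"grip": 0.1}
    - {"linear": [0.623,-0.352,0],"rotation": [0,0,0],"grip": 0.1}
    - {"linear": [0,0,0],"rotation": [0,0,0],"grip": 0.1}
    - {"linear": [0,0,0.5],"rotation": [0,0,0],"grip": 0.1}
    - {"linear": [0,0,0],"rotation": [0,0,0],"grip": 0.1}
    - {"linear": [0,0,0],"rotation": [0,0,0],"grip": 0.1}

```text
time: 29.4
tcp_pos: [474.7, -124.5, 270.3]
tcp_rot: [-2.345, -2.09, 0.001]
ft_force: [0.4, 0.2, 0.1]
opening: 46.9
grasp_force: 0.0
```

Run:
```python
from h import *
p,d,K,T=snap('wrist','w4'); P=cloud(d,K,T); go(475.5,-124,178); blobs(P,d,4,80,lim=(430,530,-200,-50))
```

```text
t 29.45 pos [ 474.9 -124.6  270.7] close-axis deg -6.57 tilt z [ 0. -0. -1.] open 46.8 F [ 0.9  0.5 -0.4]
tool shift mm [ 0.7  0.5 92.7] shares [0.014 0.01  1.854]
px [256. 196.] n 2550 rect c [ 475.4 -122.9] size [100.8  22. ] ang 83.5 z med/max 19.4 12.8
```

View pics/w4.png

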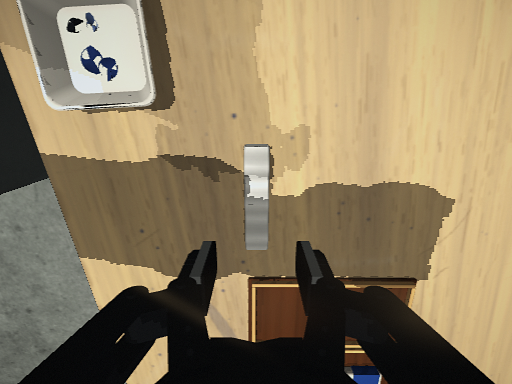

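jog_arm:
  force: 30
  targets:
    - {"linear": [0.024,0.01,0.7],"rotation": [0,0,0],"grip": 0.1}
    - {"linear": [0,0,0.6],"rotation": [0,0,0],"grip": 0.1}
    - {"linear": [0,0,0.4],"rotation": [0,0,0],"grip": 0.1}
    - {"linear": [0,0,0.17],"rotation": [0,0,0],"grip": 0.1}
    - {"linear": [0,0,0],"rotation": [0,0,0],"grip": 0.1}
    - {"linear": [0,0,0],"rotation": [0,0,0],"grip": -0.6}
    - {"linear": [0,0,0],"rotation": [0,0,0],"grip": -0.6}
    - {"linear": [0,0,0],"rotation": [0,0,0],"grip": -0.6}
    - {"linear": [0,0,0],"rotation": [0,0,0],"grip": -0.6}
    - {"linear": [0,0,0],"rotation": [0,0,0],"grip": -0.6}

```text
time: 30.45
tcp_pos: [475.8, -123.1, 178.0]
tcp_rot: [2.342, 2.091, 0.002]
ft_force: [-0.3, -0.6, 7.8]
opening: 21.1
grasp_force: 30.2
```

jog_arm:
  targets:
    - {"linear": [0,0,-0.4],"rotation": [0,0,0],"grip": -0.6}
    - {"linear": [0,0,-0.7],"rotation": [0,0,0],"grip": -0.6}
    - {"linear": [0,0,-0.9],"rotation": [0,0,0.0715],"grip": -0.6}
    - {"linear": [0,0,0],"rotation": [0,0,0.0715],"grip": -0.6}
    - {"linear": [0,0,0],"rotation": [0,0,0.0715],"grip": -0.6}
    - {"linear": [0,0,0],"rotation": [0,0,0.0715],"grip": -0.6}
    - {"linear": [0,0,0],"rotation": [0,0,0.0715],"grip": -0.6}
    - {"linear": [0,0,0],"rotation": [0,0,0.0715],"grip": -0.6}
    - {"linear": [0,0,0],"rotation": [0,0,0.0715],"grip": -0.6}
    - {"linear": [0,0,0],"rotation": [0,0,0.0715],"grip": -0.6}
    - {"linear": [0,0,0],"rotation": [0,0,0.0715],"grip": -0.6}
    - {"linear": [0,0,0],"rotation": [0,0,0.0715],"grip": -0.6}

```text
time: 31.65
tcp_pos: [475.2, -122.8, 277.2]
tcp_rot: [-3.141, -0.035, -0.001]
ft_force: [0.5, -0.3, -1.2]
opening: 21.1
grasp_force: 29.9
```

jog_arm:
  targets:
    - {"linear": [0,0,0],"rotation": [0,0,0.0715],"grip": -0.6}
    - {"linear": [0,0,0],"rotation": [0,0,0],"grip": -0.6}
    - {"linear": [0,0,0],"rotation": [0,0,0],"grip": -0.6}

```text
time: 31.95
tcp_pos: [475.3, -122.6, 277.0]
tcp_rot: [-3.137, 0.173, -0.001]
ft_force: [0.1, 0.1, -1.1]
opening: 20.9
grasp_force: 29.9
```

Run:
```python
from h import *
go(538.8,-262.1,204)
```

```text
t 31.95 pos [ 475.3 -122.6  277. ] close-axis deg -96.32 tilt z [ 0.001  0.    -1.   ] open 20.9 F [ 0.1  0.1 -1.1]
tool shift mm [ 78.4 131.6  73. ] shares [1.569 2.633 1.461]
```

jog_arm:
  targets:
    - {"linear": [0.392,0.658,0],"rotation": [0,0,0],"grip": -0.6}
    - {"linear": [0.392,0.658,0],"rotation": [0,0,0],"grip": -0.6}
    - {"linear": [0.392,0.658,0],"rotation": [0,0,0.002],"grip": -0.6}
    - {"linear": [0.392,0.658,0],"rotation": [0,0,0],"grip": -0.6}
    - {"linear": [0,0,0],"rotation": [0,0,0],"grip": -0.6}
    - {"linear": [0,0,0.6],"rotation": [0,0,0],"grip": -0.6}
    - {"linear": [0,0,0.6],"rotation": [0,0,0],"grip": -0.6}
    - {"linear": [0,0,0.26],"rotation": [0,0,0],"grip": -0.6}
    - {"linear": [0,0,0],"rotation": [0,0,0],"grip": -0.6}
    - {"linear": [0,0,0],"rotation": [0,0,0],"grip": -0.6}
    - {"linear": [0,0,0],"rotation": [0,0,0],"grip": -0.6}

```text
time: 33.05
tcp_pos: [538.5, -262.9, 205.2]
tcp_rot: [3.136, -0.186, 0.004]
ft_force: [-0.3, 0.1, -1.2]
opening: 21.0
grasp_force: 29.9
```

Run:
```python
from h import *
go(538.8,-262.1,182.2)
```

```text
t 33.05 pos [ 538.5 -262.9  205.2] close-axis deg -96.77 tilt z [ 0.002 -0.001 -1.   ] open 21.0 F [-0.3  0.1 -1.2]
tool shift mm [ 0.1 -0.8 23. ] shares [ 0.003 -0.017  0.46 ]
```

jog_arm:
  targets:
    - {"linear": [0,-0.015,0.16],"rotation": [0,0,0],"grip": -0.6}
    - {"linear": [0,0,0.16],"rotation": [0,0,0],"grip": -0.6}
    - {"linear": [0,0,0.1],"rotation": [0,0,0],"grip": -0.6}
    - {"linear": [0,0,0.04],"rotation": [0,0,0],"grip": -0.6}
    - {"linear": [0,0,0],"rotation": [0,0,0],"grip": -0.6}
    - {"linear": [0,0,0],"rotation": [0,0,0],"grip": -0.6}

```text
time: 33.65
tcp_pos: [537.9, -261.7, 181.8]
tcp_rot: [-3.135, 0.186, 0.0]
ft_force: [-5.2, 3.9, 14.9]
opening: 20.7
grasp_force: 32.3
```

jog_arm:
  targets:
    - {"linear": [0,0,0],"rotation": [0,0,0],"grip": -0.1}
    - {"linear": [0,0,0],"rotation": [0,0,0],"grip": -0.1}
    - {"linear": [0,0,0],"rotation": [0,0,0],"grip": -0.1}
    - {"linear": [0,0,-0.3],"rotation": [0,0,0],"grip": -0.1}
    - {"linear": [0,0,-0.6],"rotation": [0,0,0],"grip": -0.1}
    - {"linear": [0,0,-0.8],"rotation": [0,0,0],"grip": -0.1}
    - {"linear": [0,0,-0.8],"rotation": [0,0,0],"grip": 0}
    - {"linear": [-0.6,0,-0.7],"rotation": [0,0,0],"grip": 0}
    - {"linear": [-0.6,0,-0.7],"rotation": [0,0,0],"grip": 0}
    - {"linear": [-0.6,0,-0.5],"rotation": [0,0,0],"grip": 0}
    - {"linear": [0,0,0],"rotation": [0,0,0],"grip": 0}
    - {"linear": [0,0,0],"rotation": [0,0,0],"grip": 0}

```text
time: 34.85
tcp_pos: [448.4, -251.3, 402.2]
tcp_rot: [-3.136, 0.187, -0.005]
ft_force: [1.0, 0.3, -0.7]
opening: 42.6
grasp_force: 0.0
```

Run:
```python
from h import *
pose()
p,d,K,T=snap('wrist'); P=cloud(d,K,T); blobs(P,d,9,80,100,lim=(400,640,-420,-50))
o=ortho(p,K,T,z=10,x0=400,x1=640,y0=-420,y1=-170,s=2.0)
q,d,K,T=snap('scene'); P=cloud(d,K,T); blobs(P,d,11,80,30,lim=(400,640,200,450))
q=q[130:320,130:390]; q=cv2.resize(q,(657,480))[:,50:]
v=np.hstack([cv2.resize(o,(380,365)),cv2.resize(q,(420,365))])
cv2.imwrite('pics/fin.png',cv2.cvtColor(v,cv2.COLOR_RGB2BGR))
```

```text
t 34.85 pos [ 448.4 -251.3  402.2] close-axis deg -96.82 tilt z [ 0.003  0.    -1.   ] open 42.6 F [ 1.   0.3 -0.7]
px [329.  57.] n 897 rect c [ 573.1 -354.8] size [84.2 81.3] ang 83.2 z med/max 13.0 10.3
px [257.  89.] n 1211 rect c [ 539.2 -262.2] size [ 84.  166.6] ang 83.1 z med/max 13.1 10.2
px [328.  62.] n 793 rect c [ 571.1 -352.9] size [22.5 44.7] ang 83.0 z med/max 19.1 16.3
px [255.  99.] n 1489 rect c [ 537.6 -260.8] size [ 21.7 100.3] ang 82.6 z med/max 23.1 16.6
px [327. 138.] n 1978 rect c [ 488.  -339.5] size [64.1 75. ] ang 53.7 z med/max 63.0 59.9
px [191. 175.] n 303 rect c [485.4 309.2] size [ 44.8 157. ] ang 4.0 z med/max 61.7 36.6
```

View pics/fin.png

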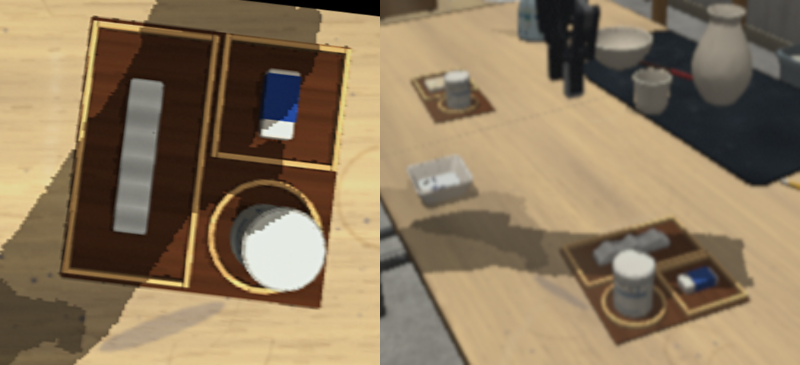

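```bash
python3 -c "
from rig import ctrl
print(ctrl.sign_off())"
```

```text
the job is handed in; nothing more can be done
None
```

I made up both kits and handed the job in at about 35 s: the brush rest and eraser measured within 3 mm of their bay centres, the jars stand in their seats, and I confirmed the tile only by eye.

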